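# Seat the vial carousel on the autosampler's splined drive spindle

### The arm

A 6-joint arm with a two-finger parallel gripper is mounted at the origin on the work surface. World frame = base frame: x ahead of the robot, y to its left, z up, the work surface at z = 0. Lengths are in mm, angles in rad, forces in N, time in s.
With the tool pointing down it reaches from about 300 to 775 mm from the base axis. Payload 14.6 kg.
Tool frame: the origin (TCP) lies midway between the tips of the shut fingers; the grasp point (between the pads) lies 19 mm behind it (grip_depth is the distance from the TCP to the grasp point, in mm); z points along the fingers, y is the direction in which the jaws open and shut (so a half turn about z gives the same grasp; the last joint's range is limited). The gripper opens to 94 mm and grips with 3 to 60 N. Pads are 16 mm wide; open, the fingers measure 119 mm over their backs; the gripper's body (75 mm by 177 mm) begins 78 mm behind the grasp point.
Start: joints at [-1.33, 0.3, 1.521, -0, 1.321, -0.067], TCP at [166.622, -524.143, 205.446] pointing down, gripper open.
Joint ranges: [-3.03, 3.03], [-0.79, 2.21], [0.23, 2.52], [-1.04, 4.18], [0, 3.07], [-2.55, 2.55]. Speed limits (rad/s): [2.22, 2.22, 2.57, 3.14, 3.14, 3.14].

### API

Orientations are given as [roll, pitch, yaw] about the fixed x, y, z axes, in that order (R = Rz(yaw) Ry(pitch) Rx(roll)).
In Python, from cell import read_state, camera, camera_info, sign_off, grip_depth gives the robot as it stands.
- The arm moves only by the tool drive_tool, never from a script. Its argument "motion" is one flat list of numbers, 4 for each row, row after row: the shift along the tool's x, y, z in mm, then the turn about the tool's z in rad. A call has 1 to 8 rows; each row shifts and turns the pose as measured when the row begins, along the tool's axes as they then stand; what a row does not reach is not made up. A row lasts 1/12 s, in which the tool goes at most 41.7 mm and 7.16 degrees, less where a joint would pass 70% of its speed; a pose out of reach is approached as far as the arm can. A call is refused whole if a number of a shift passes 41.7 or a number of a turn 0.125, either way. A call with a gripper value outside its range is refused whole. "jaw" is the closure, from 0 (fully open) to 1 (shut), set as the call begins (left out, the last holds). The fingers move at their own pace and stop on an object; "grip_force" is the grip in N (left out, the last holds). Time passes only in rows, so rows that do not move let the fingers close. It gives the time, the measured TCP pose, the force and the opening at its end, in the units of the state.
- read_state(): the state, without advancing time (a new reading comes with each control period).
- camera(name): name is "scene" or "top"; returns the picture (384x512x3 uint8, red, green, blue); there is no depth.
- camera_info(name): a dict with "fovy" (degrees; the focal length in pixels is half the picture's height over the tangent of half this angle, whatever the lens; pixels are square), "cx", "cy" (the principal point, pixels), "k1" (the pictures are not rectified: a ray, as slopes to the right and down, at radius r is drawn at 1 + k1 r^2 times it, then the intrinsics apply), "camera_from_world" (4x4, takes a point from world to camera coordinates). Camera axes: x right, y up, looking along -z (the intrinsics and any distortion apply to the point x, -y, -z); pixel columns grow to the right and rows downward; lengths in mm; the calibration is good to about 2 mm. A picture is of the moment at which its call begins. camera_info takes no time and is no camera call.
- sign_off(): hands the job in, once; it reports no verdict.
The state is a dict: "clock": time; "joints": joint angles; "qd": joint speeds; "effort": joint torques, N m; "eef_pos": TCP position; "eef_rot": TCP orientation; "wrist_force": force on the tool from outside, world axes, zero at the start; "moment": the same for the moment, N m; "finger_gap": finger opening in mm.
Only numpy, scipy, OpenCV 4.12 (cv2) and the standard library are available. Lean on these libraries where they do the work, as an engineer would, in place of code of your own. Each camera call takes 0.05 s, during which the arm holds its last target. There are 200 camera calls.

### The job

Pick up the white vial carousel and put it on the upright splined spindle of the blue drive unit: press it down lightly and rock it to and fro about the upright axis until the teeth mesh, then push it down fully home on the metal boss and let go. Be gentle: never force the teeth (stay under about 25 N), do not drop the carousel on, and leave the other things on the bench where they are.

Things in the scene. Friction and masses are not known exactly. Their poses are not given: they have to be found in the camera images.
- grip (a point): Centre of the carousel's grip bar, 56 mm above its foot. The bar stands upright on the hub's flat top: 44 mm long (x), 16 mm thick (y), 40 mm high, from 36 to 76 mm above the foot. Grasp it across its thickness, fingers over the hub's top.
- carousel: Loose carousel, one white plastic part, about 0.3 kg, level on the bench. Origin: centre of its foot (underside), z up, x along the grip bar. Hub 64 mm in diameter, 36 mm high; disc 132 mm in diameter, 8 mm thick, underside 12 mm above the foot, vial tops on it up to 31 mm above the foot.
- bore (a point): Mouth of the carousel's blind bore, at the foot's centre, axes as the carousel. Bore 32 mm deep, 48 mm in diameter, with four straight teeth over its whole depth, 9 mm wide, reaching in to 17 mm from the axis, every 90 degrees, the first on +x: the grip bar lies over two teeth. Tooth ends are flat.
- drive: Drive unit, fixed: blue casing 170 x 170 mm, 58 mm high, origin at the centre of its underside, x from its grey front panel to its back. In the middle of its top a round aluminium boss, 76 mm in diameter and 8 mm high, and on it the upright steel spindle. A stiff brake (about 0.4 N m) holds the spindle; it only creeps round if twisted harder.
- seat (a point): Centre of the boss's top face on the spindle axis, 66 mm above the bench, where the carousel's foot must end. Axes as the casing. Teeth standing on teeth keep the foot 18 mm above this; meshed, with 0.8 mm (some 3 degrees) of play either way, the foot can be lowered onto the boss.
- nose (a point): Top of the spindle, 28 mm above the boss; axes as the casing. Spindle: core 32 mm in diameter; four straight teeth, 16 mm wide, every 90 degrees, out to 22 mm from the axis, flat ends 18 mm above the boss; above them a nose tapering from 32 to 22 mm. The angle of the teeth differs each time, is not measured, and is unrelated to the casing's.
- flask: Bystander: steel flask 68 mm in diameter, 190 mm high; origin at the centre of its underside.
- jar: Bystander: amber jar 52 mm in diameter, 70 mm high; origin at the centre of its underside.
- rack: Bystander: grey rack of vials, 70 x 150 mm, 49 mm high; origin at the centre of its underside.
- tipbox: Bystander: ivory box 80 x 120 mm, 50 mm high; origin at the centre of its underside.
Not all that is in view belongs to the job. What is meant by the drive is not brown, and is the smaller of those in its own colour. There is more than one size of the carousel; the job needs the larger.

How it is judged:
By the outcome, as a careful person would: the job done as asked, in the order asked, and still so for the second after the job is handed in, with the robot touching nothing.
It also fails if it takes over 72 s, if anything falls off the work surface, if the arm or the gripper's body presses on something with over 40 N, if the wrist force passes 120 N, or if a joint passes its speed limit or range.

## Working session

There is one attempt and no reset: what is moved stays moved. The work goes in short steps, Python scripts to look and compute and a tool call to move; the robot and the scene stay as the last step left them, time stands still between calls to the robot, and variables do not carry over. Pictures are saved under pics/ and viewed, on a budget of 10 in all, crops included, one or two more only if the job needs it, and the job is handed in when it is done.

Besides the shell and the picture viewer there is one more tool, called as a command line: name --argument value ..., lists and objects as JSON in quotes. drive_tool: Moves the arm, as the interface text tells. Its arguments: {"type":"object","properties":{"motion":{"type":"array","items":{"type":"number"}},"jaw":{"type":"number"},"grip_force":{"type":"number"}},"required":["motion"]}

```bash
mkdir -p pics; cat > h.py <<'E'
import numpy as np,cv2
from cell import *
def K(i):
    f=192/np.tan(np.radians(i["fovy"])/2); return f,i["cx"],i["cy"],i["k1"],np.array(i["camera_from_world"])
def ray(n,u,v):
    f,cx,cy,k,T=K(camera_info(n)); d=np.array([(u-cx)/f,(v-cy)/f]); s=d.copy()
    for _ in range(30): s=d/(1+k*(s@s))
    R=T[:3,:3]; return -R.T@T[:3,3], R.T@np.array([s[0],-s[1],-1])
def plane(n,u,v,z):
    o,d=ray(n,u,v); return o+d*(z-o[2])/d[2]
def proj(n,p):
    f,cx,cy,k,T=K(camera_info(n)); c=T[:3,:3]@np.array(p,float)+T[:3,3]
    s=np.array([c[0],-c[1]])/-c[2]; s=s*(1+k*(s@s)); return s*f+[cx,cy]
def shot(n,f):
    a=camera(n); cv2.imwrite(f"pics/{f}.png",a[:,:,::-1]); return a
E
python3 - <<'E'
from h import *
a=shot("scene","s0");b=shot("top","t0")
cv2.imwrite("pics/both0.png",np.hstack([a,b])[:,:,::-1])
print(read_state(),grip_depth)
for n in("scene","top"):
    i=camera_info(n);print(n,i["fovy"],i["cx"],i["cy"],i["k1"],ray(n,256,192))
E
```

```text
{'clock': 0.1, 'joints': array([-1.32957355e+00,  3.00397190e-01,  1.52150281e+00,  9.41804696e-07,
        1.32067079e+00, -6.66116417e-02]), 'qd': array([ 0.00039239,  0.00031826, -0.00209257, -0.00163788, -0.00092165,
        0.0012361 ]), 'effort': array([-4.77322756e-04, -5.32644296e+01, -3.53283691e+01,  7.09266728e-02,
        2.35086889e-02, -6.12290251e-05]), 'eef_pos': array([ 166.58595075, -523.93310727,  204.95997288]), 'eef_rot': array([-3.14061674e+00, -6.60177010e-05,  3.07834152e-01]), 'wrist_force': array([-0.0980148 , -1.06054143, -0.01600677]), 'moment': array([-0.01014496,  0.02475944, -0.00587079]), 'finger_gap': 93.915565612738} 18.8
scene 53.67030227187172 254.3847452275688 190.52005419371605 -0.08307233814237287 (array([942.30470888, 641.57815139, 988.8867618 ]), array([-0.3647194 , -0.55323177, -0.74896442]))
top 48.651040809554864 257.74153119001085 186.57137427871965 -0.004916375907777619 (array([ 234.41307096,  -28.99577587, 1452.53425407]), array([ 0.17729624,  0.00374165, -0.98424195]))
```

View pics/t0.png

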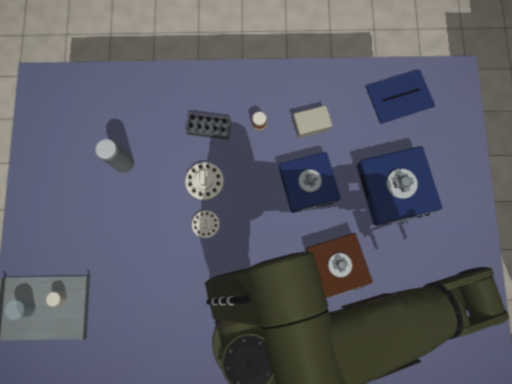

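View pics/s0.png

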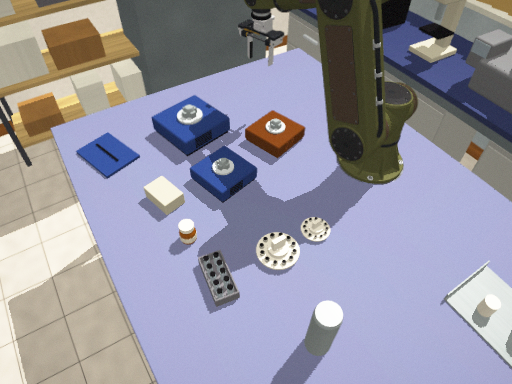

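The top view shows the larger carousel at about (205,180) and the smaller blue drive at (310,182). In the scene view they are at (278,250) and (223,170). Next I'll zoom in on both and measure them.

```bash
python3 - <<'E'
from h import *
ims={n:np.mean([camera(n).astype(float) for _ in range(6)],0).astype(np.uint8) for n in("top","scene")}
np.savez("ims.npz",**ims)
t,s=ims["top"],ims["scene"]
def crop(a,u,v,r=28): return cv2.resize(a[v-r:v+r,u-r:u+r],(380,280) if 0 else (290,290),interpolation=cv2.INTER_CUBIC)
m=np.vstack([np.hstack([crop(t,205,180),crop(t,310,182)]),np.hstack([crop(s,278,248),crop(s,223,170)])])
cv2.imwrite("pics/crop1.png",m[:,:,::-1])
def blob(a,u,v,th,r=30):
    hsv=cv2.cvtColor(a,cv2.COLOR_RGB2HSV).astype(int)
    mk=((hsv[...,2]>th)&(hsv[...,1]<75)).astype(np.uint8)
    w=np.zeros_like(mk);w[v-r:v+r,u-r:u+r]=1
    cs,_=cv2.findContours(mk*w,cv2.RETR_EXTERNAL,cv2.CHAIN_APPROX_NONE)
    return max(cs,key=cv2.contourArea)
for n,nm,u,v,z in[("top","car",205,180,20),("scene","car",278,250,20),("top","boss",310,181,66),("scene","boss",223,168,66)]:
    for th in(110,140):
        c=blob(ims[n],u,v,th); P=np.array([plane(n,*p[0],z)[:2] for p in c]).astype(np.float32)
        (x,y),r=cv2.minEnclosingCircle(P); e=cv2.fitEllipse(P)
        print(n,nm,th,len(c),"mec",round(x,1),round(y,1),round(2*r,1),"ell",np.round(e[0],1),np.round(e[1],1))
print(t[182,290],t[181,205],t[150,250])
E
```

```text
top car 110 231 mec 543.1 201.4 234.3 ell [537.3 188.4] [173.2 211.8]
top car 140 123 mec 536.2 163.6 131.9 ell [533.4 181.8] [ 72.9 122.5]
scene car 110 236 mec 531.6 152.4 282.6 ell [534.4 148. ] [211.2 250.2]
scene car 140 240 mec 531.6 152.4 282.6 ell [533.8 147.8] [211.4 251.3]
top boss 110 57 mec 524.3 -204.7 72.5 ell [ 524.1 -204. ] [64.7 70.8]
top boss 140 21 mec 549.2 -215.4 35.9 ell [ 550.1 -216.6] [ 9.  34.6]
scene boss 110 149 mec 494.2 -255.4 230.8 ell [ 489.1 -253.8] [161.3 214.8]
scene boss 140 149 mec 494.2 -255.4 230.8 ell [ 490.9 -250.4] [161.5 216.9]
[28 36 60] [127 125 116] [64 66 83]
```

View pics/crop1.png

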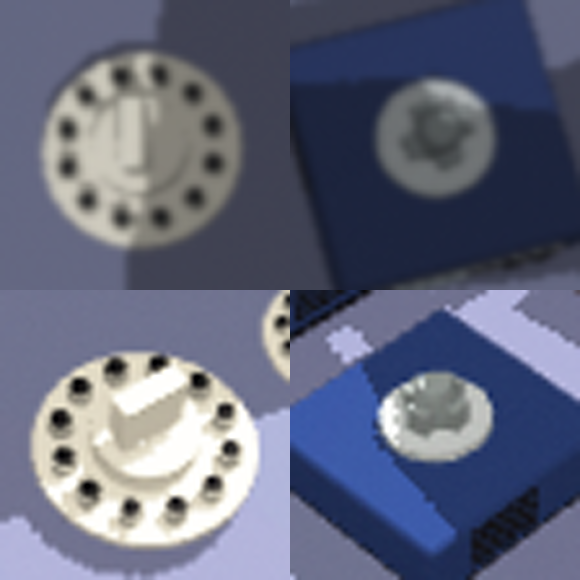

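The crops show the bar in the top view at crop (133,132), about vertical there, and the boss at (436,137) with the spindle teeth faintly visible. The brightness mask merged with the bench, so I'll mask on warm versus blue colour instead.

```bash
cat >> h.py <<'E'
def blob(a,u,v,r,th):
    b=a.astype(int); mk=(((b[...,2]-b[...,0])/(b.max(2)+1.)<th)&(b.max(2)>50)).astype(np.uint8)
    w=np.zeros_like(mk);w[v-r:v+r,u-r:u+r]=1
    cs,_=cv2.findContours(mk*w,cv2.RETR_EXTERNAL,cv2.CHAIN_APPROX_NONE)
    return max(cs,key=cv2.contourArea)[:,0]
E
python3 - <<'E'
from h import *
ims=np.load("ims.npz")
for n,nm,u,v,r,z in[("top","car",205,180,22,20),("scene","car",278,250,26,20),("top","boss",310,181,15,66),("scene","boss",223,166,16,66)]:
    for th in(.05,.1,.15):
        c=blob(ims[n],u,v,r,th)
        P=np.array([plane(n,*p,z)[:2] for p in c]).astype(np.float32)
        (x,y),R=cv2.minEnclosingCircle(P); e=cv2.fitEllipse(P)
        print(n,nm,th,len(c),"mec",round(x,1),round(y,1),round(2*R,1),"ell",np.round(e[0],1),np.round(e[1],1))
# bar top edges in scene: bright strip; print corners by crop pixel
f=lambda X,Y,u,v,r=28:(u-r+X*2*r/290-.5,v-r+Y*2*r/290-.5)
for p in [(117,405),(135,416),(187,379),(168,368)]:
    print("scene bartop",plane("scene",*f(p[0],p[1]-290+0,278,248),76).round(1)) if 0 else print(plane("scene",*f(p[0],p[1]-290,278,248),76).round(1))
for p in [(122,97),(145,97),(122,168),(145,168)]: print("top",plane("top",*f(*p,205,180),76).round(1))
t=ims["top"];s=ims["scene"]
cr=lambda a,u,v,r,w: cv2.createCLAHE(2,(2,2)).apply(cv2.cvtColor(cv2.resize(a[v-r:v+r,u-r:u+r],(w,w),interpolation=cv2.INTER_CUBIC),cv2.COLOR_RGB2GRAY))
cv2.imwrite("pics/crop2.png",np.hstack([cr(t,205,180,12,390),cr(t,310,181,13,390)]))
E
```

```text
top car 0.05 107 mec 536.0 155.4 133.9 ell [535.7 155.3] [130.1 131.5]
top car 0.1 108 mec 536.0 155.2 136.2 ell [535.9 155.2] [132.1 133. ]
top car 0.15 110 mec 536.4 155.0 138.9 ell [535.9 155.2] [134.1 136.2]
scene car 0.05 120 mec 541.0 155.8 134.5 ell [541.  156.2] [130.6 130.9]
scene car 0.1 120 mec 540.0 156.2 135.9 ell [540.8 156.4] [131.2 131.7]
scene car 0.15 123 mec 540.7 156.4 136.9 ell [541.2 156.3] [132.1 132.9]
top boss 0.05 112 mec 522.2 -203.4 68.2 ell [ 522.9 -203.8] [56.4 59.6]
top boss 0.1 59 mec 521.4 -203.6 73.5 ell [ 521.5 -203.1] [69.1 71. ]
top boss 0.15 62 mec 522.1 -202.8 76.2 ell [ 521.4 -202.8] [71.4 73.2]
scene boss 0.05 53 mec 523.7 -201.3 81.4 ell [ 525.9 -201.5] [70.5 78.1]
scene boss 0.1 53 mec 525.3 -201.7 81.5 ell [ 526.2 -201.5] [71.  78.1]
scene boss 0.15 53 mec 526.8 -202.2 81.7 ell [ 526.5 -201.5] [72.  78.5]
[561.1 153.1  76. ]
[556.7 164.4  76. ]
[517.8 159.4  76. ]
[522.6 147.6  76. ]
top [558.8 161.3  76. ]
top [558.6 146.5  76. ]
top [512.3 160.8  76. ]
top [512.1 146.1  76. ]
```

View pics/crop2.png

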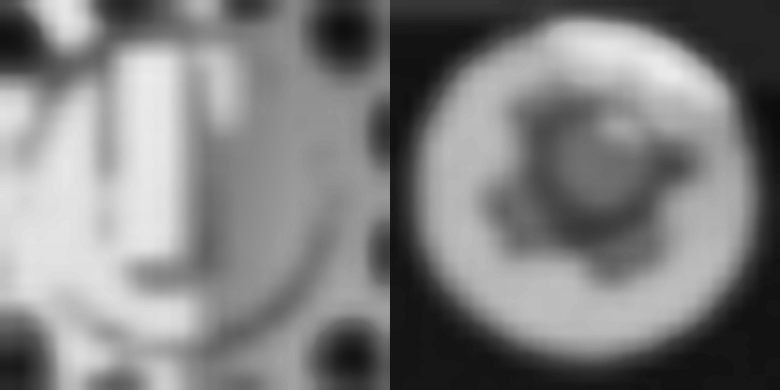

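```bash
python3 - <<'E'
from h import *
ims=np.load("ims.npz")
for n,u,v,c in[("top",205,180,(536,155.3)),("scene",278,250,(541,156.2))]:
    g=cv2.cvtColor(ims[n],cv2.COLOR_RGB2GRAY); S=8; r=27
    G=cv2.resize(g[v-r:v+r,u-r:u+r],None,fx=S,fy=S,interpolation=cv2.INTER_CUBIC)
    bh=cv2.morphologyEx(G,cv2.MORPH_BLACKHAT,cv2.getStructuringElement(cv2.MORPH_ELLIPSE,(61,61)))
    k,l,st,ce=cv2.connectedComponentsWithStats((bh>40).astype(np.uint8))
    P=[]
    for i in range(1,k):
        if 150<st[i,4]<2500:
            w=plane(n,(ce[i][0]+.5)/S-.5+u-r,(ce[i][1]+.5)/S-.5+v-r,26)[:2]
            P.append(w)
    P=np.array(P); d=np.hypot(*(P-c).T); P=P[(d>42)&(d<66)]
    (x,y),ax,_=cv2.fitEllipse(P.astype(np.float32))
    a=np.degrees(np.arctan2(*(P-[x,y]).T[::-1])); 
    print(n,len(P),x,y,ax,np.degrees(np.angle(np.exp(12j*np.radians(a)).mean()))/12,np.sort(a%30).round(1))
f=lambda X,Y:(310-13+(X-390)*26/390-.5,181-13+Y*26/390-.5)
Q=np.array([plane("top",*f(*p),84)[:2] for p in[(685,165),(545,95),(505,215),(612,265)]])
for p in Q: print(p.round(1))
print(np.degrees(np.arctan2(*(Q[0]-Q[2])[::-1])),np.degrees(np.arctan2(*(Q[1]-Q[3])[::-1])))
print(proj("top",(521.5,-203,84)),proj("top",(536,155.3,76)))
for dy in(-7.5,7.5):
  for dx in(-22,22): print("barcorner pred crop2",(proj("top",(536+dx,155.3+dy,76))-[205-12-.5,180-12-.5])*390/24)
E
```

```text
top 10 537.043212890625 155.21937561035156 (98.3083267211914, 100.8132095336914) -14.487142272434697 [14.7 15.1 15.3 15.3 15.4 15.4 15.6 15.7 15.9 16.8]
scene 9 539.6212158203125 153.80294799804688 (97.50243377685547, 103.25993347167969) -14.232953569584687 [14.  14.4 15.6 15.9 15.9 16.  16.1 16.8 17.3]
[ 523.  -222.5]
[ 539.3 -192.4]
[ 512.5 -182.6]
[ 500.9 -205.7]
-75.13912015681328 19.07502140715973
[310.25053296 179.0488963 ] [201.79148667 176.90661571]
barcorner pred crop2 [186.74622258 257.95746954]
barcorner pred crop2 [188.69585808  47.26891825]
barcorner pred crop2 [113.05569245 259.07413295]
barcorner pred crop2 [115.44125079  48.38061786]
```

drive_tool --motion '[10,-30,0,0.1,10,-30,0,0.1,20,-36,0,0.1,20,-36,0,0,20,-36,0,0,20,-36,0,0,20,-36,0,0,20,-36,0,0]' --jaw 0

```text
clock: 1.37
eef_pos: [285.8, -240.3, 203.6]
eef_rot: [-3.141, -0.0, -0.018]
wrist_force: [0.7, -0.9, 0.3]
finger_gap: 93.9
```

drive_tool --motion '[23,-34,0,0,23,-34,0,0,23,-34,0,0,23,-34,0,0,23,-34,0,0,23,-34,0,0,23,-34,0,0,23,-34,0,0]'

```text
clock: 2.03
eef_pos: [473.8, 35.7, 206.6]
eef_rot: [3.139, -0.008, -0.018]
wrist_force: [0.8, -1.4, -0.1]
finger_gap: 94.0
```

drive_tool --motion '[18,-33,0,-0.01,18,-33,0,-0.02,14,-26,10,0,8,-12,20,0,3,-6,20,0,0,0,0,0]'

```text
clock: 2.53
eef_pos: [540.3, 159.4, 155.1]
eef_rot: [3.14, -0.011, 0.021]
wrist_force: [0.0, -0.9, -1.0]
finger_gap: 94.2
```

drive_tool --motion '[-2.5,4,25,0.01,0,0,30,0,0,0,28,0,0,0,15,0,0,0,5,0,0,0,2,0,0,0,0,0]'

```text
clock: 3.12
eef_pos: [540.8, 153.1, 52.6]
eef_rot: [3.141, -0.016, 0.01]
wrist_force: [-0.5, -0.6, -0.3]
finger_gap: 93.8
```

```bash
python3 - <<'E'
from h import *
s=read_state();print(s["eef_pos"],s["eef_rot"])
a=camera("top");b=camera("scene")
c=lambda a,u,v,r:cv2.resize(a[v-r:v+r,u-r:u+r],(390,390),interpolation=cv2.INTER_CUBIC)
cv2.imwrite("pics/g1.png",np.hstack([c(a,205,180,36),c(b,278,240,40)])[:,:,::-1])
E
```

```text
[540.7729523  153.14016638  52.58449132] [ 3.14088444 -0.01624861  0.00992711]
```

View pics/g1.png

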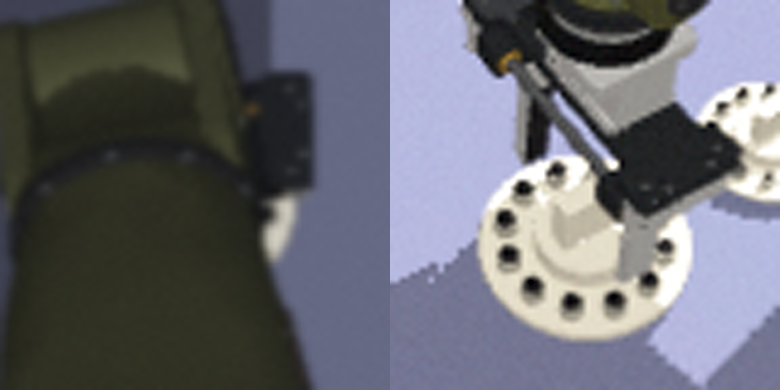

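The top view is blocked by the arm. In the scene view the fingers straddle the bar, one on each side, clear of the vials. I'll lower to grasp height and close gently.

drive_tool --motion '[-2,-1,8,0,-1,-1,4,0,0,0,1,0,0,0,0,0]'

```text
clock: 3.55
eef_pos: [539.5, 155.8, 42.1]
eef_rot: [-3.141, -0.023, 0.01]
wrist_force: [-0.1, -0.8, 0.8]
finger_gap: 94.1
```

drive_tool --motion '[0,0,1,0,0,0,0,0,0,0,0,0,0,0,0,0,0,0,0,0,0,0,0,0]' --jaw 1 --grip_force 25

```text
clock: 4.05
eef_pos: [539.8, 156.0, 41.5]
eef_rot: [-3.141, -0.023, 0.01]
wrist_force: [-0.7, -0.4, 0.2]
finger_gap: 57.4
```

drive_tool --motion '[0,0,0,0,0,0,0,0,0,0,0,0,0,0,0,0,0,0,0,0,0,0,0,0,0,0,0,0,0,0,0,0]'

```text
clock: 4.72
eef_pos: [539.9, 155.9, 41.6]
eef_rot: [-3.141, -0.023, 0.01]
wrist_force: [0.9, 0.1, -0.0]
finger_gap: 15.9
```

drive_tool --motion '[0,0,-6,0,0,0,-20,0,0,0,-30,0,0,0,-35,0,0,0,-30,0,0,0,-15,0,0,0,0,0]' --grip_force 40

```text
clock: 5.3
eef_pos: [534.2, 155.4, 182.3]
eef_rot: [3.141, -0.015, 0.01]
wrist_force: [-0.5, 0.4, -2.0]
finger_gap: 16.1
```

drive_tool --motion '[0,20,0,0,-1,38,0,0,-1,38,0,0,-1,38,0,0,-1,38,0,0,-1,38,0,0,-1,38,0,0,-1,38,0,0]'

```text
clock: 5.97
eef_pos: [527.1, -135.2, 175.0]
eef_rot: [-3.139, -0.008, 0.021]
wrist_force: [1.4, -0.2, -3.5]
finger_gap: 16.1
```

drive_tool --motion '[-1,30,0,0,0,20,0,0,0,8,0,-0.09,0,0,0,-0.1,0,0,0,-0.08,0,0,0,0,0,0,0,0]'

```text
clock: 6.55
eef_pos: [521.9, -203.9, 164.8]
eef_rot: [-3.134, 0.002, 0.29]
wrist_force: [-0.9, -0.5, -3.4]
finger_gap: 15.7
```

```bash
cat > see.py <<'E'
from h import *
import sys
s=read_state();print(s["eef_pos"],s["eef_rot"],s["wrist_force"],s["moment"])
a=camera("top");b=camera("scene")
c=lambda a,u,v,r:cv2.resize(a[v-r:v+r,u-r:u+r],(390,390),interpolation=cv2.INTER_CUBIC)
cv2.imwrite(f"pics/{sys.argv[1]}.png",np.hstack([c(a,310,175,36),c(b,223,155,45)])[:,:,::-1])
E
python3 see.py g2
```

```text
[ 521.89122806 -203.85748857  164.77458988] [-3.13363684e+00  1.84824904e-03  2.90255084e-01] [-0.85594602 -0.52911234 -3.43095916] [-0.00228633 -0.02469003 -0.01157771]
```

View pics/g2.png

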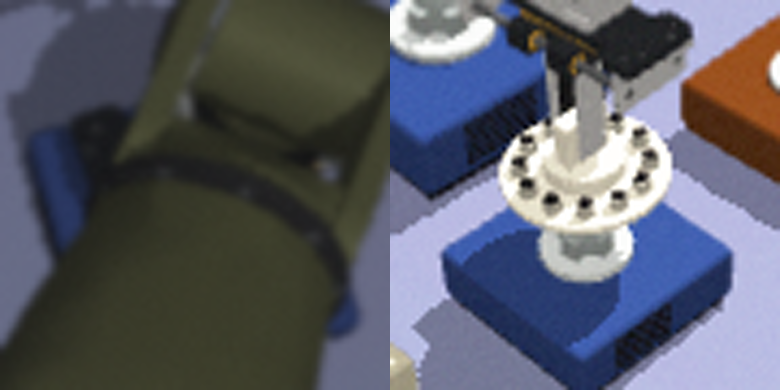

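The scene view shows the carousel held about level over the drive, its disc at crop (585,175) and the boss at (587,247). I'll measure its position against the boss.

```bash
cat > off.py <<'E'
from h import *
s=read_state(); z=s["eef_pos"][2]-41.6+20
a=np.mean([camera("scene").astype(float) for _ in range(3)],0).astype(np.uint8)
o,d=ray("scene",256,192); u,v=proj("scene",(524,-202,z)).astype(int)
b=a.astype(int); mk=(((b[...,2]-b[...,0])/(b.max(2)+1.)<.1)&(b.max(2)>120)).astype(np.uint8)
w=np.zeros_like(mk);w[v-20:v+22,u-26:u+27]=1
c=max(cv2.findContours(mk*w,cv2.RETR_EXTERNAL,cv2.CHAIN_APPROX_NONE)[0],key=cv2.contourArea)[:,0]
P=np.array([plane("scene",*p,z)[:2] for p in c])
# robust circle of dia ~132, dropping finger/boss outliers
from scipy.optimize import least_squares
f=least_squares(lambda q:np.hypot(*(P-q[:2]).T)-q[2],[524,-202,66],loss="soft_l1",f_scale=1.5)
r=abs(f.fun);print("scene disc",f.x.round(1),len(P),(r<2.5).sum(),"minus tcp",(f.x[:2]-s["eef_pos"][:2]).round(1))
E
python3 off.py
```

```text
scene disc [ 511.9 -199.4   78.1] 164 16 minus tcp [-10.1   4.3]
```

```bash
python3 - <<'E'
s=open("off.py").read()
i=s.index("w=np.zeros"); j=s.index("from scipy")
s=s[:i]+'''vc=v+1; E=[]
for r in range(vc-8,vc+11):
    x=np.where(mk[r,u-28:u+29])[0]+u-28; E+=[(x.min()-.5,r),(x.max()+.5,r)]
P=np.array([plane("scene",*p,z)[:2] for p in E])
'''+s[j:]+'print(u,v,[(int(p[0]+.5)) for p in E])\n'
open("off.py","w").write(s)
E
python3 off.py
```

```text
scene disc [ 522.3 -201.9   66.9] 38 37 minus tcp [-0.   1.8]
222 148 [211, 240, 206, 241, 205, 242, 205, 242, 204, 243, 204, 243, 203, 243, 203, 243, 203, 243, 203, 243, 203, 243, 203, 242, 203, 242, 204, 242, 204, 241, 205, 240, 205, 239, 207, 238, 208, 236]
```

```bash
python3 - <<'E'
from h import *
from scipy.optimize import least_squares
ims=np.load("ims.npz")
for n,u,v,a0 in[("scene",223,166,np.arctan2(842,418)),("top",310,181,None)]:
  for th in(.05,.1,.15):
    c=blob(ims[n],u,v,16,th); P=np.array([plane(n,*p,66)[:2] for p in c])
    if a0 is not None:
        a=np.arctan2(P[:,1]+202,P[:,0]-525)-a0; P=P[np.cos(a)>-.2]
    f=least_squares(lambda q:np.hypot(*(P-q[:2]).T)-q[2],[524,-202,38],loss="soft_l1",f_scale=1)
    print(n,th,len(P),f.x.round(1),abs(f.fun).max().round(1))
E
```

```text
scene 0.05 30 [ 527.2 -198.1   35. ] 2.5
scene 0.1 30 [ 527.4 -198.1   35. ] 2.7
scene 0.15 30 [ 527.7 -199.2   36. ] 2.6
top 0.05 112 [ 522.9 -203.7   28.1] 9.1
top 0.1 59 [ 521.5 -203.1   35. ] 2.6
top 0.15 62 [ 521.3 -202.8   36. ] 2.6
```

drive_tool --motion '[4,0,5,0,0,0,10,0,0,0,8,0,0,0,3,0,0,0,0,0]'

```text
clock: 7.37
eef_pos: [526.5, -202.0, 136.8]
eef_rot: [-3.135, 0.001, 0.292]
wrist_force: [-0.2, -1.4, -2.5]
finger_gap: 15.9
```

drive_tool --motion '[-0.5,0.5,3,0,0,0,3,0,0,0,2,0,0,0,0,0]'

```text
clock: 7.7
eef_pos: [525.9, -202.7, 127.5]
eef_rot: [-3.134, 0.001, 0.292]
wrist_force: [0.7, -0.2, -2.7]
finger_gap: 15.6
```

Nothing is touching yet, with the foot at about 86. I'll creep down to first contact.

drive_tool --motion '[0,0,1,0,0,0,1,0,0,0,1,0,0,0,0,0]'

```text
clock: 8.03
eef_pos: [526.4, -202.9, 126.1]
eef_rot: [-3.136, -0.0, 0.291]
wrist_force: [0.0, 0.4, -3.0]
finger_gap: 15.5
```

drive_tool --motion '[0,0,1,0,0,0,1,0,0,0,1,0,0,0,1,0,0,0,0,0]'

```text
clock: 8.45
eef_pos: [526.7, -203.1, 126.1]
eef_rot: [-3.138, -0.002, 0.292]
wrist_force: [-0.2, -0.4, -3.4]
finger_gap: 15.8
```

drive_tool --motion '[0,0,2.5,0,0,0,2.5,0,0,0,2.5,0]'

```text
clock: 8.7
eef_pos: [527.5, -203.2, 125.3]
eef_rot: [-3.14, -0.006, 0.292]
wrist_force: [-15.1, 6.5, 29.2]
finger_gap: 15.8
```

That was contact at the tooth-on-tooth height, and slightly too firm, with a sideways push towards -x. I'll back off and recentre.

drive_tool --motion '[-1.5,-0.5,-1.5,0,0,0,0,0]'

```text
clock: 8.87
eef_pos: [526.1, -203.2, 127.8]
eef_rot: [-3.141, -0.007, 0.292]
wrist_force: [0.3, -1.6, -3.0]
finger_gap: 15.7
```

drive_tool --motion '[-0.4,0,1.5,0,0,0,1.7,0.04,0,0,1.7,0.04]'

```text
clock: 9.12
eef_pos: [526.9, -203.7, 125.2]
eef_rot: [3.14, -0.01, 0.211]
wrist_force: [-9.7, 3.5, 27.0]
finger_gap: 15.8
```

drive_tool --motion '[-1,-0.6,-0.6,-0.06,-0.3,-0.2,0.6,-0.06,-0.3,0,0.8,-0.06]'

```text
clock: 9.37
eef_pos: [526.4, -203.7, 125.4]
eef_rot: [3.136, -0.013, 0.392]
wrist_force: [0.2, 4.4, 14.7]
finger_gap: 15.5
```

drive_tool --motion '[-0.4,-0.3,0.7,-0.05,-0.3,-0.2,0.7,-0.05]'

```text
clock: 9.53
eef_pos: [527.3, -202.9, 125.5]
eef_rot: [3.133, -0.017, 0.498]
wrist_force: [-0.9, 5.5, 10.1]
finger_gap: 15.9
```

```bash
python3 -c "
from cell import *;s=read_state();print(s['moment'],s['wrist_force'])"
```

```text
[ 1.54876155  0.36700863 -0.20775346] [-0.92204615  5.51467446 10.11418457]
```

drive_tool --motion '[-0.2,-0.6,0.8,0.03,-0.3,-0.3,0.9,0.035,-0.3,-0.3,0.9,0.035,-0.3,-0.3,0.9,0.035]'

```text
clock: 9.87
eef_pos: [527.1, -203.0, 125.4]
eef_rot: [3.131, -0.021, 0.363]
wrist_force: [-4.3, 1.3, 12.7]
finger_gap: 15.9
```

```bash
cat > st.py <<'E'
from cell import *;s=read_state();print(s['moment'].round(2),s['wrist_force'].round(1),s['eef_pos'].round(2),s['eef_rot'].round(3))
E
python3 st.py
```

```text
[0.37 1.03 0.13] [-4.3  1.3 12.7] [ 527.08 -202.99  125.44] [ 3.131 -0.021  0.363]
```

drive_tool --motion '[-0.6,-0.3,0.9,0.03,-0.5,-0.2,0.9,0.03,-0.5,-0.2,0.9,0.03,-0.5,-0.2,0.9,0.03,-0.5,-0.2,0.9,0.03]'

```text
clock: 10.28
eef_pos: [526.8, -204.0, 125.5]
eef_rot: [3.129, -0.029, 0.206]
wrist_force: [-4.0, 0.6, 11.6]
finger_gap: 15.5
```

```bash
python3 st.py
```

```text
[0.36 0.96 0.14] [-4.   0.6 11.6] [ 526.82 -204.    125.46] [ 3.129 -0.029  0.206]
```

Spotted the mistake: the carousel's teeth belong in the gaps between the spindle teeth, 45° from where I put them. I'll lift slightly and turn to about 17° − 45° = −28°.

drive_tool --motion '[-0.5,-1,-3,0,0,0,-1,0.11,0,0,0,0.11,0,0,0,0.11,0,0,0,0.11,0,0,0,0.1,0,0,0,0,0,0,0,0]'

```text
clock: 10.95
eef_pos: [525.8, -204.0, 126.5]
eef_rot: [-3.138, -0.03, -0.354]
wrist_force: [-0.7, -2.1, -0.0]
finger_gap: 15.9
```

```bash
cat >> st.py <<'E'
from scipy.spatial.transform import Rotation as R
import numpy as np
R0=R.from_euler('xyz',[-3.141,-.023,.01]); r=R.from_euler('xyz',s['eef_rot']); up=r.apply(R0.inv().apply([0,0,1]));print('carousel up',up.round(4))
print('1mm world x in tool',r.inv().apply([1,0,0]).round(2),' y',r.inv().apply([0,1,0]).round(2))
E
python3 st.py
```

```text
[-0.38  0.25  0.01] [-0.7 -2.1 -0. ] [ 525.85 -203.96  126.51] [-3.138 -0.03  -0.354]
carousel up [-7.8e-03 -2.0e-04  1.0e+00]
1mm world x in tool [ 0.94 -0.35  0.03]  y [-0.35 -0.94 -0.01]
```

drive_tool --motion '[-0.4,-1,0.3,0.02,-0.2,-0.3,1,0.03,-0.2,0,1,0.03,-0.2,0,1,0.03]'

```text
clock: 11.28
eef_pos: [526.2, -205.0, 124.6]
eef_rot: [-3.139, -0.035, -0.456]
wrist_force: [-4.3, -3.1, 8.7]
finger_gap: 15.6
```

```bash
python3 st.py
```

```text
[-0.6   1.09  0.09] [-4.3 -3.1  8.7] [ 526.17 -204.97  124.6 ] [-3.139 -0.035 -0.456]
carousel up [-0.0114  0.0036  0.9999]
1mm world x in tool [ 0.9  -0.44  0.03]  y [-0.44 -0.9  -0.01]
```

drive_tool --motion '[-0.2,-0.3,1,0.03,-0.2,-0.3,1,0.03,-0.2,-0.3,1,0.03]'

```text
clock: 11.53
eef_pos: [526.4, -205.7, 124.8]
eef_rot: [-3.139, -0.038, -0.543]
wrist_force: [-5.9, -1.8, 15.0]
finger_gap: 15.4
```

```bash
python3 st.py
```

```text
[-0.37  1.52  0.15] [-5.9 -1.8 15. ] [ 526.43 -205.66  124.75] [-3.139 -0.038 -0.543]
carousel up [-0.0143  0.0061  0.9999]
1mm world x in tool [ 0.86 -0.52  0.03]  y [-0.52 -0.86 -0.02]
```

drive_tool --motion '[-0.5,0,0.8,0.03,-0.3,0.1,0.8,0.03,-0.3,0.1,0.8,0.03,-0.3,0.1,0.8,0.03]'

```text
clock: 11.87
eef_pos: [525.9, -206.3, 125.6]
eef_rot: [-3.135, -0.043, -0.658]
wrist_force: [-3.2, -2.3, 7.6]
finger_gap: 15.7
```

```bash
python3 st.py
```

```text
[-0.34  0.9   0.1 ] [-3.2 -2.3  7.6] [ 525.88 -206.28  125.63] [-3.135 -0.043 -0.658]
carousel up [-0.0193  0.0074  0.9998]
1mm world x in tool [ 0.79 -0.61  0.04]  y [-0.61 -0.79 -0.02]
```

drive_tool --motion '[-0.2,-0.4,0.9,-0.03,-0.1,-0.1,0.9,-0.03,-0.1,-0.1,0.9,-0.03,-0.1,-0.1,0.9,-0.03]'

```text
clock: 12.2
eef_pos: [526.3, -205.1, 125.5]
eef_rot: [-3.14, -0.045, -0.527]
wrist_force: [-5.2, 0.2, 9.9]
finger_gap: 15.8
```

```bash
python3 st.py
```

```text
[ 0.16  1.25 -0.17] [-5.2  0.2  9.9] [ 526.33 -205.07  125.48] [-3.14  -0.045 -0.527]
carousel up [-0.0196  0.01    0.9998]
1mm world x in tool [ 0.86 -0.5   0.04]  y [-0.5  -0.86 -0.02]
```

drive_tool --motion '[-0.7,0.4,1,-0.02,-0.3,0.2,1,-0.02,-0.2,0.1,1,-0.02,-0.2,0.1,1,-0.02,-0.2,0.1,1,-0.02]'

```text
clock: 12.62
eef_pos: [526.0, -204.3, 124.9]
eef_rot: [3.14, -0.049, -0.408]
wrist_force: [-3.1, -0.0, 8.0]
finger_gap: 15.6
```

```bash
python3 st.py
```

```text
[ 0.13  0.96 -0.13] [-3.1 -0.   8. ] [ 525.95 -204.3   124.9 ] [ 3.14  -0.049 -0.408]
carousel up [-0.0232  0.0123  0.9997]
1mm world x in tool [ 0.92 -0.4   0.04]  y [-0.4  -0.92 -0.02]
```

```bash
python3 - <<'E'
from h import *
b=camera("scene"); i=np.load("ims.npz"); s=i["scene"];t=i["top"]
c=lambda a,u,v,r:cv2.resize(a[v-r:v+r,u-r:u+r],(390,390),interpolation=cv2.INTER_CUBIC)
def st(x): x=x.astype(float); return np.clip((x-60)*1.4,0,255).astype(np.uint8)
cv2.imwrite("pics/g3.png",np.hstack([c(b,223,158,36),st(c(s,223,166,14))])[:,:,::-1])
for a in range(0,360,30):
    p=(526.5+22*np.cos(np.radians(a)),-201+22*np.sin(np.radians(a)),84); q=(proj("scene",p)-[223-14-.5,166-14-.5])*390/28; print(a,q.round(),end=" ")
print((proj("scene",(526.5,-201,84))-[208.5,151.5])*390/28,(proj("scene",(526.5,-201,94))-[208.5,151.5])*390/28)
E
```

```text
0 [116. 185.] 30 [149. 208.] 60 [194. 215.] 90 [239. 206.] 120 [273. 182.] 150 [285. 150.] 180 [273. 120.] 210 [241.  98.] 240 [197.  91.] 270 [152. 100.] 300 [119. 123.] 330 [105. 154.] [195.12202938 152.2848996 ] [193.02443618 122.79059305]
```

View pics/g3.png

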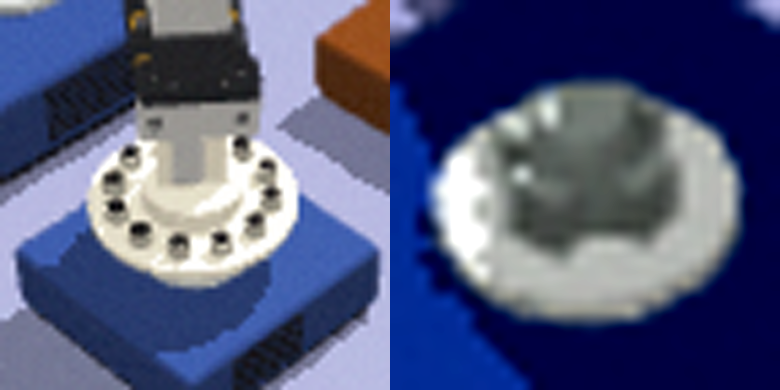

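The tooth flanks in the scene view put the gap at about 67°/−23°, so −0.40 to −0.45 rad is where it should mesh. The height is also already lower there. I'll press a little more and rock finely around this angle.

drive_tool --motion '[-0.6,0.3,1.6,0.01,-0.3,0.1,1.6,-0.02]'

```text
clock: 12.83
eef_pos: [525.0, -204.3, 121.9]
eef_rot: [3.139, -0.049, -0.392]
wrist_force: [-0.6, -1.0, -2.3]
finger_gap: 16.0
```

```bash
python3 st.py
```

```text
[-0.16  0.18  0.01] [-0.6 -1.  -2.3] [ 525.   -204.31  121.9 ] [ 3.139 -0.049 -0.392]
carousel up [-0.0232  0.0129  0.9996]
1mm world x in tool [ 0.92 -0.38  0.04]  y [-0.38 -0.92 -0.02]
```

It has meshed, 3.5 mm lower with no contact force. I'll keep lowering gently.

drive_tool --motion '[-0.2,0.1,1.8,0,-0.2,0.1,1.8,0,-0.2,0.1,1.8,0]'

```text
clock: 13.08
eef_pos: [524.5, -204.3, 115.3]
eef_rot: [3.139, -0.049, -0.386]
wrist_force: [1.2, -1.8, -0.8]
finger_gap: 16.0
```

```bash
python3 st.py
```

```text
[-0.39 -0.17  0.03] [ 1.2 -1.8 -0.8] [ 524.54 -204.27  115.33] [ 3.139 -0.049 -0.386]
carousel up [-0.023   0.0127  0.9997]
1mm world x in tool [ 0.93 -0.38  0.04]  y [-0.38 -0.93 -0.02]
```

drive_tool --motion '[0,0,1.8,0,0,0,1.5,0,0,0,1.2,0]'

```text
clock: 13.33
eef_pos: [524.8, -204.4, 109.8]
eef_rot: [3.139, -0.049, -0.385]
wrist_force: [0.2, -1.5, -2.4]
finger_gap: 15.9
```

```bash
python3 st.py
```

```text
[-0.37 -0.03  0.05] [ 0.2 -1.5 -2.4] [ 524.76 -204.37  109.79] [ 3.139 -0.049 -0.385]
carousel up [-0.0227  0.0125  0.9997]
1mm world x in tool [ 0.93 -0.38  0.04]  y [-0.38 -0.93 -0.02]
```

drive_tool --motion '[0,0,1.3,0,0,0,1.2,0]'

```text
clock: 13.5
eef_pos: [525.3, -204.7, 107.9]
eef_rot: [3.139, -0.05, -0.385]
wrist_force: [-0.6, -1.5, 16.1]
finger_gap: 16.0
```

```bash
python3 st.py
```

```text
[ 0.07  0.68 -0.  ] [-0.6 -1.5 16.1] [ 525.32 -204.65  107.91] [ 3.139 -0.05  -0.385]
carousel up [-0.0239  0.0131  0.9996]
1mm world x in tool [ 0.93 -0.38  0.05]  y [-0.38 -0.93 -0.02]
```

drive_tool --motion '[-0.3,0.2,1.0,0,-0.2,0.1,1.1,0,0,0,1.1,0]'

```text
clock: 13.75
eef_pos: [525.7, -204.8, 107.8]
eef_rot: [3.14, -0.052, -0.385]
wrist_force: [-5.0, -0.9, 10.0]
finger_gap: 15.8
```

```bash
python3 st.py
```

```text
[0.18 1.39 0.03] [-5.  -0.9 10. ] [ 525.65 -204.76  107.82] [ 3.14  -0.052 -0.385]
carousel up [-0.0263  0.0135  0.9996]
1mm world x in tool [ 0.93 -0.38  0.05]  y [-0.38 -0.93 -0.02]
```

The foot is home: TCP z is 107.8 against 107.6 expected. Now I'll let go.

drive_tool --motion '[-0.3,0.1,-0.3,0,0,0,0,0,0,0,0,0,0,0,0,0,0,0,0,0,0,0,0,0]' --jaw 0

```text
clock: 14.25
eef_pos: [525.6, -204.0, 108.4]
eef_rot: [3.141, -0.053, -0.385]
wrist_force: [0.4, 0.6, 0.3]
finger_gap: 52.3
```

drive_tool --motion '[0,0,0,0,0,0,0,0,0,0,0,0,0,0,-8,0,0,0,-25,0,0,0,-40,0,0,0,-40,0,0,0,-20,0]'

```text
clock: 14.92
eef_pos: [516.6, -200.2, 242.7]
eef_rot: [3.141, -0.041, -0.385]
wrist_force: [-0.9, 0.1, -0.0]
finger_gap: 93.4
```

drive_tool --motion '[0,-36,0,0,0,-40,0,0,0,-40,0,0,0,-40,0,0,0,-40,0,0,0,-40,0,0,0,-20,0,0,0,0,0,0]'

```text
clock: 15.58
eef_pos: [617.4, 45.6, 256.7]
eef_rot: [-3.14, -0.058, -0.391]
wrist_force: [-0.0, 0.0, -0.0]
finger_gap: 94.0
```

```bash
python3 see.py g4; python3 - <<'E'
from h import *
for n,u,v,r in(("top",310,178,24),("scene",223,160,28)):
    a=camera(n)
    for th in(.05,.1):
        P=np.array([plane(n,*p,86)[:2] for p in blob(a,u,v,r,th)]).astype(np.float32); e=cv2.fitEllipse(P);print(n,np.round(e[0],1),np.round(e[1],1))
E
```

```text
[617.35545403  45.60433462 256.70785801] [-3.13971176 -0.05804976 -0.39124599] [-0.00649924  0.0006778  -0.01652173] [0.03791839 0.01545652 0.02409671]
top [ 522.1 -202.1] [128.5 129.9]
top [ 522.3 -202.1] [130.3 131.6]
scene [ 486.8 -207.4] [163.7 250.3]
scene [ 487.1 -207.5] [164.  250.1]
```

View pics/g4.png

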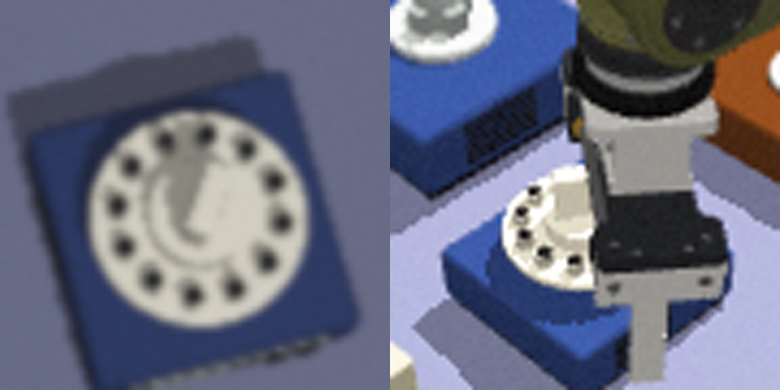

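In the top view the disc sits concentric on the drive at crop (198,218). It fits 130–131 mm across at the seated height, near the boss centre, with the gripper well clear. Handing in.

```bash
python3 -c "
from cell import *;print(sign_off())"
```

```text
the job is handed in; nothing more can be done
None
```

The large white carousel is on the smaller blue drive, with its teeth meshed and its foot down on the boss. It is released, and I handed the job in at about 16 s of the 72 s.

**How it went:**
- **Wrong angle at first:** I lined the carousel's teeth up with the spindle's teeth, and rocking there could not mesh. I then turned about 45° to the gaps, pressed lightly and rocked until it dropped in at about −0.39 rad. It went down freely to the boss.
- **Too much force, briefly:** two early readings, with teeth standing on teeth, were 29 N and 27 N (30–32 N allowing for the carousel's weight), over the 25 N limit. I backed off, and later readings stayed at 16 N or less.

**Last checks:**
- **Height:** at the final press the gripper tip was at 107.8 mm, against 107.6 mm expected for fully home.
- **Position (top camera):** at the seated height the disc fits 130–131 mm across (132 mm nominal) and is round. Its centre is (522.2, −202.1), about 1 mm from that camera's measure of the boss.
- **Robot:** clear of everything, with zero wrist force.
- **Failed or disagreeing:** the final scene-camera fit failed because the gripper hid part of the disc. The two cameras also differed by about 4–5 mm in x throughout.
- **Not checked:** the carousel was held about 1.5° off level when let go, and I did not measure its tilt afterwards. I also did not re-measure the other objects, but I never moved anything against them.

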